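# Hang the slotted hook plate on the drying stand

## Task

Pick up the steel hook plate by its grip and hang it on the pin of the drying stand: slide its side slot sideways over the pin between the pin's collar and head, up to the slot's end, then let it down so that the pin sits in the notch, and let go so that it hangs upright and still. The clamp of the pin is set to a different height each time, so feel for the pin and do not force anything. Leave the measuring cup, the syrup bottle and the piece of cake where they are.

Things in the scene. Friction and masses are not known exactly. Their poses are not given: they have to be found in the camera images.
- hanger_grip (a point): Centre of the grey grip on top of the hook plate: a flat block 14 mm thick (x), 44 wide (y), 50 high, centre 129 mm above the plate's underside; take it across x from above. Plate axes: x through its thickness, y along its width (slot opens to +y), z up. Loose plate, plain steel, 6 mm thick, 0.18 to 0.36 kg, y from -48 to +76 mm of the grip, standing upright on the table.
- hanger_notch (a point): Top centre of the notch in the hook plate, 39 mm straight under the grip centre, 90 mm above the underside, same axes; when hung it lies on the pin. The notch is the slot's inner end, y from -7 (end wall) to +7 mm, where the slot's upper edge is cut 6 mm higher than in the straight part.
- hanger_lip (a point): On the straight upper edge of the plate's side slot, at y = +58 mm, 45 mm below the grip centre; same axes. The slot is 13 mm high and open at +y. Its upper edge is a lip, flat to y = +66 mm, then rounded to +76. The lower jaw ends sooner, rounded, at y = +44 mm, so a pin can meet the lip's underside here from below.
- hanger_foot (a point): Centre of the plate's underside, 129 mm under the grip centre; same axes. Two foot bars along x (at y = -33 and +33 mm, 72 mm long, 12 mm wide, 6 mm thick), their ends turned up 28 mm as hooks; the plate stands on them.
- stand: Fixed drying stand: origin on the table straight under the middle of the pin's groove; x points from there to the post, y to the left seen from the robot, z up. Base plate 124 x 130 x 12 mm (x -12 to +112 mm), post 18 mm thick at x = +88, 187 mm high, with a clamp block that carries a level pin pointing to -x. All rigid.
- pin_below (a point): Point on the table under the pin, in the middle of its groove (same as the stand's origin). The round pin, 10 mm thick, has its axis 130 to 150 mm above this point: height set anew each time and not measured. Groove 20 mm wide along x between a collar and a head, discs 24 mm across; head ends at x = -16 mm. The clamp bears at most 25 N.
- cup: Steel measuring cup, 74 x 103 x 74 mm, origin under its centre; bystander.
- syrup: Squeeze bottle, 56 mm across, 184 mm high, origin under its centre; bystander.
- cake: Low piece of blueberry cake, 50 x 80 x 38 mm, origin under its centre; bystander.
There are look-alikes about, which are no part of the job. What is shaped like the part that bears hanger_grip but purple is not meant.

How it is judged:
By the outcome, as a careful person would: the job done as asked, in the order asked, and still so for the second after the job is handed in, with the robot touching nothing.
It also fails if it takes over 61 s, if anything falls off the work surface, if the arm or the gripper's body presses on something with over 40 N, if the wrist force passes 120 N, or if a joint passes its speed limit or range.

## Robot

A 6-joint arm with a two-finger parallel gripper is mounted at the origin on the work surface; the furniture and walls round the work are solid. World frame = base frame: x ahead of the robot, y to its left, z up, the work surface at z = 0. Lengths are in m, angles in rad, forces in N, time in s.
With the tool pointing down it reaches from about 0.35 to 0.875 m from the base axis. Payload 4.2 kg.
Tool frame: the origin (TCP) lies between the finger pads; the fingertips stand 14 mm ahead of it and the grasp point (between the pads) lies 5 mm behind it (robot.tips_ahead is the distance from the TCP to the fingertips, in m); z points along the fingers, x is the direction in which the jaws open and shut, and the axes are right-handed (so a half turn about z gives the same grasp; the last joint's range is limited). The gripper opens to 87 mm and grips with 3 to 60 N. Pads are 19 mm wide; open, the fingers measure 117 mm over their backs; the gripper's body (75 mm by 190 mm) begins 51 mm behind the grasp point.
Start: joints at [1.586, 0.385, 0.008, 0, -1.194, -0.259], TCP at [0.151, 0.607, 0.203] pointing down, gripper open.
Joint ranges: [-3.14, 3.14], [-1.21, 2.06], [-1.07, 1.41], [-3.16, 2.05], [-2.99, -0.16], [-3.1, 3.1]. Speed limits (rad/s): [2.79, 2.79, 3.14, 3.14, 3.14, 3.14].

## Interface

Orientations are given as a unit quaternion [w, x, y, z].
In Python, from bench import robot gives the robot as it stands.
- The arm moves only by the tool apply_moves, never from a script. Its argument "increments" is text: rows parted by semicolons, each of 4 numbers parted by spaces: the shift along the tool's x, y, z in m, then the turn about the tool's z in degrees. In form: tx ty tz twist; .... A call has exactly 10 rows; each row shifts and turns the pose as measured when the row begins, along the tool's axes as they then stand; what a row does not reach is not made up. A row lasts 1/12 s, in which the tool goes at most 41.7 mm and 7.16 degrees, less where a joint would pass 70% of its speed; a pose out of reach is approached as far as the arm can. A call with a gripper value outside its range is refused whole. "gripper" is the closure in counts, from 0 (fully open) to 255 (shut), set as the call begins (left out, the last holds). The fingers move at their own pace and stop on an object; "grip_force" is the grip in N (left out, the last holds). Time passes only in rows, so rows that do not move let the fingers close, or fill a call up. It gives the time, the measured TCP pose, the force and the opening at its end, in the units of the state.
- robot.observe(): the state, without advancing time (a new reading comes with each control period).
- robot.capture(name): name is "scene" or "top"; returns the picture (420x560x3 uint8, red, green, blue); there is no depth.
- robot.calibration(name): a dict with "fx", "fy", "cx", "cy" (pixels), "distortion" ([k1, k2, p1, p2, k3] as OpenCV has them; the pictures are not rectified), "rvec" (rotation vector, rad) and "tvec" (3), from world to camera coordinates, as OpenCV has them. Camera axes: x right, y down, z forward; pixel columns grow to the right and rows downward; lengths in m; the calibration is good to about 2 mm. A picture is of the moment at which its call begins. calibration takes no time and is no camera call.
- robot.hand_in(): hands the job in, once; it reports no verdict.
The state is a dict: "clock": time; "joints": joint angles; "qd": joint speeds; "joint_torque": joint torques, N m; "tool_pos": TCP position; "ee_rot": TCP orientation; "ft_force": force on the tool from outside, world axes, zero at the start; "wrist_torque": the same for the moment, N m; "width": opening from 0.0 (shut) to 1.0 (fully open).
Only numpy, scipy, OpenCV 4.12 (cv2) and the standard library are available. Lean on these libraries where they do the work, as an engineer would, in place of code of your own. Each camera call takes 0.05 s, during which the arm holds its last target.

## Working session

There is one attempt and no reset: what is moved stays moved. The work goes in short steps, Python scripts to look and compute and a tool call to move; the robot and the scene stay as the last step left them, time stands still between calls to the robot, and variables do not carry over. Pictures are saved under pics/ and viewed, and the job is handed in when it is done.

Besides the shell and the picture viewer there is one more tool, called after "Emit:" as name(argument=value, ...), one argument or row to a line, values as JSON. apply_moves: Moves the arm, as the interface text tells. Its arguments: {"type":"object","properties":{"increments":{"type":"string"},"gripper":{"type":"number"},"grip_force":{"type":"number"}},"required":["increments"]}

```bash
mkdir -p pics; python3 - <<'E'
from bench import robot
import cv2
for n in("scene","top"):
    im=robot.capture(n); cv2.imwrite(f"pics/{n}0.png",im[:,:,::-1])
    print(n,robot.calibration(n))
print(robot.observe(), robot.tips_ahead)
E
```

```text
scene {'fx': 412.55240119994784, 'fy': 412.55240119994784, 'cx': 279.2079826853515, 'cy': 203.89938261346148, 'distortion': array([-0.07350163,  0.        ,  0.        ,  0.        ,  0.        ]), 'rvec': array([ 1.89982308, -0.56400401,  0.37427224]), 'tvec': array([-0.42172269,  0.17326488,  1.01444326])}
top {'fx': 386.59760551921755, 'fy': 386.59760551921755, 'cx': 285.69455120308777, 'cy': 215.0985195226548, 'distortion': array([-0.09934622,  0.        ,  0.        ,  0.        ,  0.        ]), 'rvec': array([ 2.14369754, -2.1888413 ,  0.14679679]), 'tvec': array([-0.11105553,  0.45076996,  1.11329121])}
{'clock': 0.1, 'joints': array([ 1.58558064e+00,  3.85482239e-01,  6.77013617e-03, -4.48474100e-04,
       -1.19400742e+00, -2.58647685e-01]), 'qd': array([ 0.00094362, -0.00135484,  0.00210434,  0.00044286, -0.00115762,
        0.00094377]), 'joint_torque': array([-1.76054564e-04, -3.91695499e+01,  1.87932694e+01,  4.23201934e+00,
        1.34065695e-02, -7.27449537e-05]), 'tool_pos': array([0.15072217, 0.60595881, 0.20206847]), 'ee_rot': array([-7.47029411e-04, -6.15786193e-01,  7.87912683e-01, -6.40361101e-04]), 'ft_force': array([ 0.25642994,  0.17608485, -0.75370009]), 'wrist_torque': array([-0.02224499,  0.01375964, -0.00817492]), 'width': 1.000181600202333} 0.014
```

View pics/scene0.png

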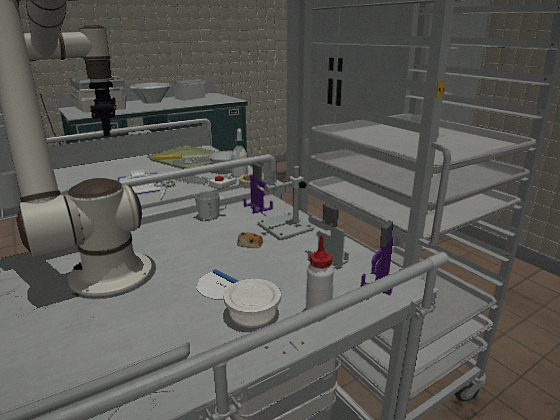

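View pics/top0.png

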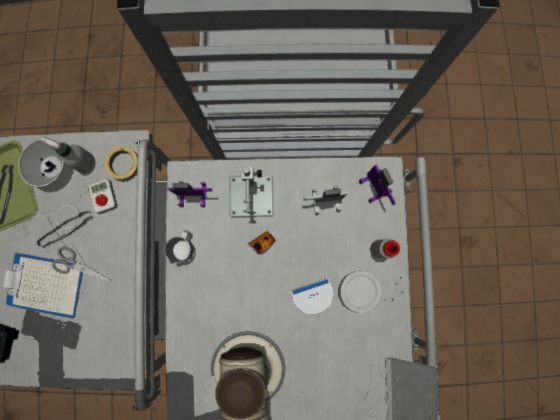

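The top view shows the steel plate near (325,200), the stand near (251,195), and purple look-alikes at (190,192) and (378,184). The cup is at (181,248), the cake at (262,243) and the syrup at (389,249). Next I'll zoom in.

```bash
python3 - <<'E'
import cv2
t=cv2.imread("pics/top0.png"); s=cv2.imread("pics/scene0.png")
cv2.imwrite("pics/t1.png",cv2.resize(t[150:230,220:360],None,fx=5.7,fy=5.7,interpolation=cv2.INTER_CUBIC))
cv2.imwrite("pics/s1.png",cv2.resize(s[155:290,240:410],None,fx=4.4,fy=4.4,interpolation=cv2.INTER_CUBIC))
E
```

```text
(no output)
```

View pics/t1.png

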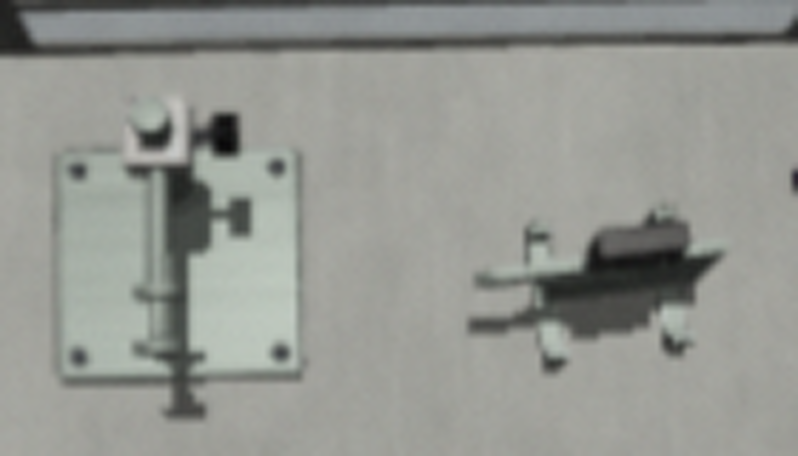

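View pics/s1.png

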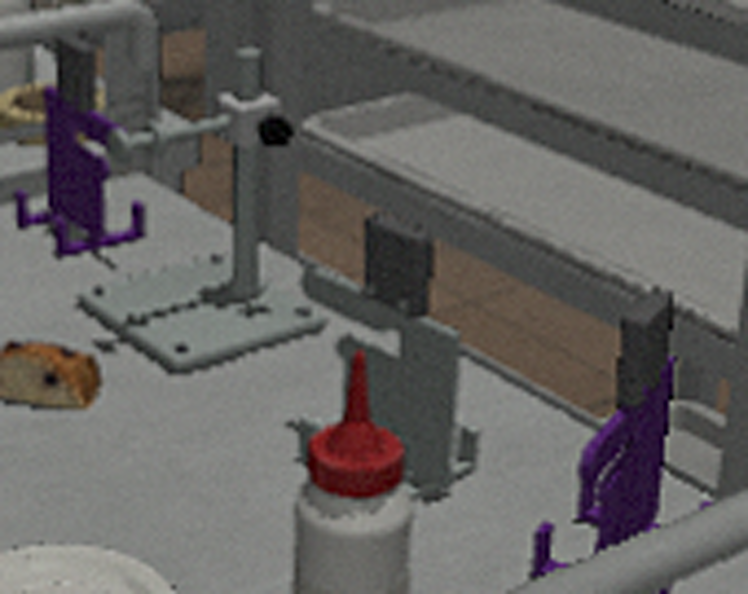

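```bash
cat > h.py <<'E'
import numpy as np,cv2
from bench import robot
def cam(n):
    c=robot.calibration(n);K=np.array([[c['fx'],0,c['cx']],[0,c['fy'],c['cy']],[0,0,1]])
    R=cv2.Rodrigues(c['rvec'])[0];t=np.array(c['tvec']).reshape(3);return K,np.array(c['distortion']),R,t,c
def ray(n,uv):
    K,d,R,t,_=cam(n);p=cv2.undistortPoints(np.array([[uv]],float),K,d)[0,0]
    v=R.T@np.array([p[0],p[1],1]);return -R.T@t,v/np.linalg.norm(v)
def onz(n,uv,z):
    o,v=ray(n,uv);return o+v*(z-o[2])/v[2]
def tri(a,b):
    o1,v1=ray("scene",a);o2,v2=ray("top",b)
    s=np.linalg.lstsq(np.c_[v1,-v2],o2-o1,rcond=None)[0]
    p,q=o1+s[0]*v1,o2+s[1]*v2;return (p+q)/2,np.linalg.norm(p-q)
def proj(n,P):
    K,d,R,t,c=cam(n);return cv2.projectPoints(np.array(P,float).reshape(-1,1,3),c['rvec'],c['tvec'],K,d)[0].reshape(-1,2)
def tz(x,y):return (220+(x+.5)/5.7-.5,150+(y+.5)/5.7-.5)
def sz(x,y):return (240+(x+.5)/4.4-.5,155+(y+.5)/4.4-.5)
E
python3 - <<'E'
from h import *
np.set_printoptions(precision=4,suppress=True)
print("cams",ray("top",(0,0))[0],ray("scene",(0,0))[0])
for q in [(58,152),(300,150),(302,376),(62,380)]: print("base",onz("top",tz(*q),.012))
for q in [(78,170),(278,166),(281,352),(78,357)]: print("bolt",onz("top",tz(*q),.012))
print("head",tri(sz(118,138),tz(158,349)))
for q in [(158,349),(157,293),(157,321)]: print("pin",onz("top",tz(*q),.14))
# grip dark mask top
t=robot and cv2.imread("pics/top0.png")
g=cv2.cvtColor(t,cv2.COLOR_BGR2GRAY)
print(g[183:202,320:350])
print("platetips",onz("top",tz(480,278),.09),onz("top",tz(722,252),.1))
for q in [(543,235),(553,362),(665,215),(673,345)]: print("foot",onz("top",tz(*q),.028))
E
```

```text
cams [ 0.3116 -0.1018  1.1608] [-0.1197 -0.961   0.5468]
base [0.5724 0.0464 0.012 ]
base [ 0.5708 -0.0824  0.012 ]
base [ 0.4497 -0.0814  0.012 ]
base [0.4501 0.0447 0.012 ]
bolt [0.5623 0.0358 0.012 ]
bolt [ 0.5623 -0.0706  0.012 ]
bolt [ 0.4626 -0.0706  0.012 ]
bolt [0.4621 0.0362 0.012 ]
head (array([ 0.4479, -0.0175,  0.1469]), np.float64(0.0011247435892658823))
pin [ 0.4484 -0.0166  0.14  ]
pin [ 0.4748 -0.0164  0.14  ]
pin [ 0.4616 -0.0163  0.14  ]
[[167 167 164 164 164 164 166 165 163 163 165 163 161 159 159 156 158 160
  158 156 158 160 161 161 162 159 160 161 158 157]
 [167 166 164 161 161 162 164 164 164 164 162 162 163 160 160 158 155 159
  158 156 156 161 160 159 160 159 160 157 158 156]
 [164 165 162 160 161 162 163 164 164 163 164 163 163 161 156 152 144 151
  150 155 157 158 158 158 159 160 159 158 158 159]
 [163 163 163 160 160 163 163 163 163 164 164 164 164 157 142 145 130 141
  142 156 158 157 159 161 161 160 160 158 160 158]
 [164 163 164 163 162 164 164 162 162 163 165 166 161 139 101 143 141 137
  137 153 159 160 159 160 160 161 160 158 156 157]
 [164 164 164 1
[... 1221 characters left out ...]
 161 161 161]
 [ 57  57  52  47  42  42  45  45  45  45  42  43  39  38  39  39  40  38
   38  43  41  42  75 123 156 165 164 160 159 159]
 [ 48  45  44  43  39  38  39  39  39  43  40  43  41  40  41  44  44  47
   47  48  49  64 119 154 163 162 163 161 158 160]
 [ 41  40  39  38  39  40  38  41  43  43  48  46  52  53  53  55  59  61
   61  57  63  83 148 161 162 163 162 159 159 160]
 [ 40  44  45  48  49  51  55  55  58  59  63  63  66  70  72  64  72  72
   70  61  70  87 152 161 161 161 164 163 160 162]]
platetips [ 0.4872 -0.1713  0.09  ] [ 0.4963 -0.2899  0.1   ]
foot [ 0.5195 -0.2089  0.028 ]
foot [ 0.4525 -0.212   0.028 ]
foot [ 0.529  -0.2734  0.028 ]
foot [ 0.4602 -0.2749  0.028 ]
```

```bash
python3 - <<'E'
from h import *
np.set_printoptions(precision=4,suppress=True)
c=onz("top",(332.65,191.2),.154);print("grip",c)
a=onz("top",(326,194.35),.154);b=onz("top",(338,192.85),.154);print("yaw lower edge",np.degrees(np.arctan2(-(a-b)[0],(a-b)[1])))
for th in (0.04,.1,.13):
  ey=np.array([-np.sin(th),np.cos(th),0]);ex=np.array([np.cos(th),np.sin(th),0])
  P=[c*[1,1,0]+ex*x+ey*y+np.array([0,0,z]) for x,y,z in[(-7,-22,154),(-7,22,154),(7,22,154),(7,-22,154),(0,76,84),(0,-48,90),(-33,33,28),(33,33,28),(-33,-33,28),(33,-33,28)] for x,y,z in[(x/1e3,y/1e3,z/1e3)]]
  print(th,[tuple(np.round((p-[220,150])*5.7).astype(int)) for p in proj("top",P)])
  print([tuple(np.round((p-[240,155])*4.4).astype(int)) for p in proj("scene",P)])
# pin height
for (u,v) in [(118,138),(112,125),(112,153),(185,127),(185,140)]:
  o,d=ray("scene",sz(u,v)); print(o+d*(-.017-o[1])/d[1])
print("syrup",onz("top",(389,249),.15),"cup",onz("top",(181,248),.09),"cake",onz("top",(262,243),.03))
E
```

```text
grip [ 0.4945 -0.2443  0.154 ]
yaw lower edge 6.154243195557403
0.04 [(np.int64(690), np.int64(247)), (np.int64(596), np.int64(252)), (np.int64(594), np.int64(223)), (np.int64(688), np.int64(217)), (np.int64(471), np.int64(269)), (np.int64(721), np.int64(253)), (np.int64(551), np.int64(345)), (np.int64(542), np.int64(220)), (np.int64(677), np.int64(337)), (np.int64(667), np.int64(213))]
[(np.int64(415), np.int64(240)), (np.int64(362), np.int64(215)), (np.int64(381), np.int64(210)), (np.int64(433), np.int64(234)), (np.int64(308), np.int64(292)), (np.int64(450), np.int64(359)), (np.int64(308), np.int64(416)), (np.int64(392), np.int64(386)), (np.int64(382), np.int64(462)), (np.int64(467), np.int64(429))]
0.1 [(np.int64(691), np.int64(244)), (np.int64(597), np.int64(255)), (np.int64(593), np.int64(226)), (np.int64(687), np.int64(215)), (np.int64(472), np.int64(278)), (np.int64(720), np.int64(247)), (np.int64(556), np.int64(348)), (np.int64(539), np.int64(224)), (np.int64(681), np.int64(333)), (np.int64(663), np.int64(210))]
[(np.int64(417), np.int64(240)), (np.int64(361), np.int64(216)),
[... 423 characters left out ...]
(np.int64(720), np.int64(244)), (np.int64(558), np.int64(350)), (np.int64(537), np.int64(226)), (np.int64(682), np.int64(331)), (np.int64(661), np.int64(208))]
[(np.int64(418), np.int64(240)), (np.int64(360), np.int64(216)), (np.int64(377), np.int64(210)), (np.int64(435), np.int64(233)), (np.int64(299), np.int64(295)), (np.int64(455), np.int64(356)), (np.int64(308), np.int64(420)), (np.int64(385), np.int64(386)), (np.int64(390), np.int64(463)), (np.int64(467), np.int64(425))]
[ 0.4489 -0.017   0.1466]
[ 0.4445 -0.017   0.1563]
[ 0.4442 -0.017   0.1372]
[ 0.5006 -0.017   0.144 ]
[ 0.5006 -0.017   0.1348]
syrup [ 0.3382 -0.3888  0.15  ] cup [0.3548 0.173  0.09  ] cake [ 0.3674 -0.0494  0.03  ]
```

Emit:
apply_moves(
  increments="0 0 -0.01 7; 0 0 -0.01 7; 0 0 -0.01 7; 0 0 -0.01 7; 0 0 -0.01 7; 0 0 -0.01 7; 0 0 -0.01 7; 0 0 -0.01 7; 0 0 -0.01 7; 0 0 -0.01 7",
  gripper=0,
)

```text
clock: 0.93
tool_pos: [0.1496, 0.6019, 0.296]
ee_rot: [-0.003, -0.037, 0.999, -0.011]
ft_force: [0.3, -0.2, 0.1]
width: 0.998
```

Emit:
apply_moves(
  increments="-0.022 -0.034 0 0; -0.022 -0.034 0 0; -0.022 -0.034 0 0; -0.022 -0.034 0 0; -0.022 -0.034 0 0; -0.022 -0.034 0 0; -0.022 -0.034 0 0; -0.022 -0.034 0 0; -0.022 -0.034 0 0; -0.022 -0.034 0 0",
)

```text
clock: 1.77
tool_pos: [0.3943, 0.2729, 0.2978]
ee_rot: [-0.004, -0.041, 0.999, -0.013]
ft_force: [-0.2, 0.6, -0.6]
width: 1.002
```

Emit:
apply_moves(
  increments="-0.006 -0.04 0 0; -0.006 -0.04 0 0; -0.006 -0.04 0 0; -0.006 -0.04 0 0; -0.006 -0.04 0 0; -0.006 -0.04 0 0; -0.006 -0.04 0 0; -0.006 -0.04 0 0; -0.006 -0.04 0 0; -0.006 -0.04 0 0",
)

```text
clock: 2.6
tool_pos: [0.4852, -0.1335, 0.3051]
ee_rot: [-0.006, -0.042, 0.999, -0.013]
ft_force: [1.4, 1.0, 0.5]
width: 0.998
```

```bash
cat > w.py <<'E'
import sys;from h import *
from scipy.spatial.transform import Rotation as Ro
np.set_printoptions(precision=5,suppress=True)
o=robot.observe();q=o['ee_rot'];R=Ro.from_quat([q[1],q[2],q[3],q[0]]).as_matrix()
T=np.array([float(a) for a in sys.argv[1:4]]);d=T-o['tool_pos']
print("pos",o['tool_pos'],"F",o['ft_force'],"t",o['wrist_torque'],"w",o['width'],o['clock'])
print("toolz",R[:,2],"xang",np.degrees(np.arctan2(R[1,0],R[0,0])))
print("delta tool",R.T@d,"per-unit y",R.T@[0,1,0],"z",R.T@[0,0,1])
E
python3 w.py .4925 -.243 .2
```

```text
pos [ 0.48519 -0.13351  0.3051 ] F [1.44999 1.01923 0.48738] t [ 0.24747 -0.21076  0.00224] w 0.9977657161662304 2.6
toolz [-0.01153 -0.02737 -0.99956] xang -175.20886012695044
delta tool [ 0.00041 -0.10691  0.10797] per-unit y [-0.08352  0.99613 -0.02737] z [ 0.01378 -0.02631 -0.99956]
```

Emit:
apply_moves(
  increments="0 -0.0153 0.0154 0; 0 -0.0153 0.0154 0; 0 -0.0153 0.0154 0; 0 -0.0153 0.0154 0; 0 -0.0153 0.0154 0; 0 -0.0153 0.0154 0; 0 -0.0153 0.0154 -0.5; 0 0 0 0; 0 0 0 0; 0 0 0 0",
)

```text
clock: 3.43
tool_pos: [0.4898, -0.2564, 0.191]
ee_rot: [-0.01, -0.039, 0.999, -0.012]
ft_force: [-0.1, -0.1, 0.2]
width: 1.001
```

```bash
python3 w.py .4925 -.243 .127; python3 - <<'E'
from h import *
t=robot.capture("top");s=robot.capture("scene")
cv2.imwrite("pics/a.png",np.hstack([cv2.resize(t[140:240,270:390],None,fx=3.3,fy=3.3,interpolation=2),cv2.resize(s[155:255,290:410],None,fx=3.3,fy=3.3,interpolation=2)])[:,:,::-1])
E
```

```text
pos [ 0.48977 -0.25636  0.19098] F [-0.06504 -0.14793  0.20698] t [ 0.16085 -0.04289  0.0024 ] w 1.0009717795852722 3.4333
toolz [-0.0197  -0.02437 -0.99951] xang -175.53377079751945
delta tool [-0.00514  0.01456  0.06357] per-unit y [-0.07785  0.99667 -0.02437] z [ 0.02155 -0.02275 -0.99951]
```

View pics/a.png

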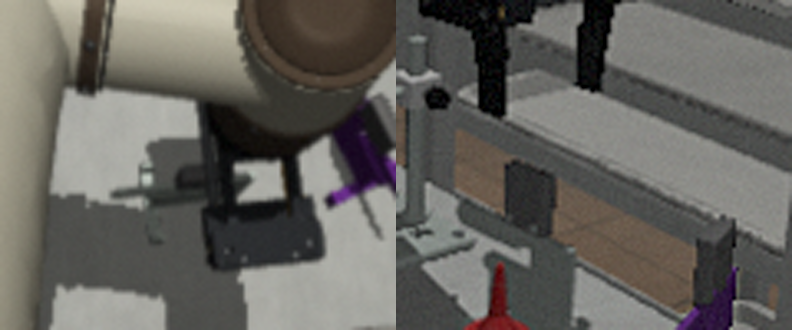

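Emit:
apply_moves(
  increments="-0.001 0.003 0.001 0; -0.001 0.003 0.001 0; -0.001 0.003 0.001 0; -0.001 0.003 0.001 0; -0.001 0.003 0.001 0; 0 0 0 0; 0 0 0 0; 0 0 0 0; 0 0 0 0; 0 0 0 0",
)

```text
clock: 4.37
tool_pos: [0.4966, -0.2366, 0.1899]
ee_rot: [-0.006, -0.042, 0.999, -0.013]
ft_force: [1.0, -0.2, -0.5]
width: 1.002
```

```bash
python3 w.py .4925 -.243 .127
```

```text
pos [ 0.49664 -0.23661  0.18985] F [ 0.95219 -0.18886 -0.47738] t [ 0.08517 -0.0804  -0.00356] w 1.001822838730452 4.3667
toolz [-0.0101  -0.02643 -0.9996 ] xang -175.1854266830253
delta tool [ 0.00389 -0.00442  0.06304] per-unit y [-0.08392  0.99612 -0.02643] z [ 0.01229 -0.02548 -0.9996 ]
```

Emit:
apply_moves(
  increments="0.001 -0.001 0.005 0; 0.001 -0.001 0.005 0; 0.001 -0.001 0.005 0; 0 0 0.005 0; 0 0 0.005 0; 0 0 0.005 0; 0 0 0.005 0; 0 0 0.005 0; 0 0 0 0; 0 0 0 0",
)

```text
clock: 5.2
tool_pos: [0.492, -0.2419, 0.1441]
ee_rot: [-0.007, -0.041, 0.999, -0.013]
ft_force: [0.2, 1.1, 0.7]
width: 0.997
```

```bash
python3 w.py .4925 -.243 .127
```

```text
pos [ 0.49199 -0.24193  0.14413] F [0.23003 1.07359 0.70426] t [ 0.10619 -0.07715  0.01917] w 0.9973762890789891 5.2
toolz [-0.01317 -0.02574 -0.99958] xang -175.2822329672679
delta tool [-0.00068 -0.00068  0.01714] per-unit y [-0.08224  0.99628 -0.02574] z [ 0.01525 -0.02457 -0.99958]
```

Emit:
apply_moves(
  increments="0 0 0.005 0; 0 0 0.005 0; 0 0 0.005 0; 0 0 0 0; 0 0 0 0; 0 0 0 0; 0 0 0 0; 0 0 0 0; 0 0 0 0; 0 0 0 0",
)

```text
clock: 6.03
tool_pos: [0.4927, -0.2424, 0.1285]
ee_rot: [-0.006, -0.042, 0.999, -0.013]
ft_force: [1.1, 0.3, 0.2]
width: 1.003
```

```bash
python3 w.py .4925 -.243 .127; python3 - <<'E'
from h import *
t=robot.capture("top");s=robot.capture("scene")
cv2.imwrite("pics/b.png",np.hstack([cv2.resize(t[140:240,270:390],None,fx=3.3,fy=3.3,interpolation=2),cv2.resize(s[155:255,290:410],None,fx=3.3,fy=3.3,interpolation=2)])[:,:,::-1])
E
```

```text
pos [ 0.49272 -0.24244  0.12851] F [1.10711 0.29928 0.16499] t [ 0.13754 -0.04976 -0.016  ] w 1.0030261553382227 6.0333
toolz [-0.01089 -0.0264  -0.99959] xang -175.24952729939469
delta tool [ 0.00024 -0.0005   0.00153] per-unit y [-0.08281  0.99622 -0.0264 ] z [ 0.01304 -0.0254  -0.99959]
```

View pics/b.png

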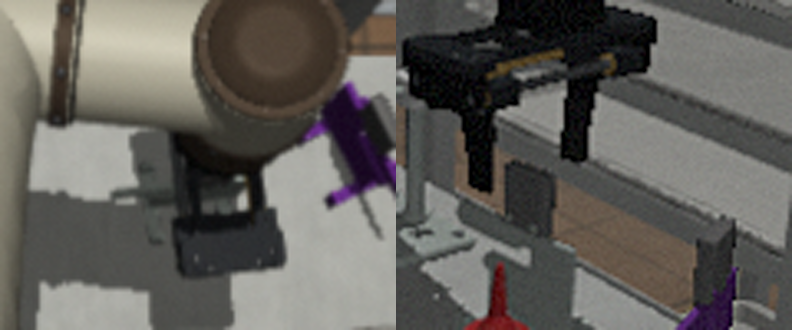

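```bash
python3 - <<'E'
from h import *
from scipy.spatial.transform import Rotation as Ro
o=robot.observe();q=o['ee_rot'];R=Ro.from_quat([q[1],q[2],q[3],q[0]]).as_matrix();p=o['tool_pos']
for nm,l in dict(tip1=(.0435,0,.014),tip2=(-.0435,0,.014),tip1b=(.0585,0,.014),tip2b=(-.0585,0,.014),tcp=(0,0,0),body=(0,0,-.056),bA=(.095,.037,-.056),bB=(-.095,.037,-.056),bC=(-.095,-.037,-.056),bD=(.095,-.037,-.056)).items():
  P=p+R@np.array(l)
  a=proj("scene",P)[0];b=proj("top",P)[0]
  print(nm,P.round(3),"scene",((a-[290,155])*3.3+[396,0]).round(),"top",((b-[270,140])*3.3).round())
E
```

```text
tip1 [ 0.449 -0.246  0.115] scene [481. 231.] top [205. 231.]
tip2 [ 0.536 -0.239  0.114] scene [564. 203.] top [192. 129.]
tip1b [ 0.434 -0.248  0.115] scene [466. 236.] top [207. 249.]
tip2b [ 0.551 -0.238  0.114] scene [577. 198.] top [190. 112.]
tcp [ 0.493 -0.242  0.128] scene [524. 199.] top [200. 177.]
body [ 0.493 -0.241  0.184] scene [527. 129.] top [208. 163.]
bA [ 0.396 -0.212  0.185] scene [395. 144.] top [175. 289.]
bB [ 0.585 -0.196  0.182] scene [580.  92.] top [147.  51.]
bC [ 0.591 -0.27   0.184] scene [651. 116.] top [239.  42.]
bD [ 0.402 -0.286  0.187] scene [464. 173.] top [270. 279.]
```

```bash
python3 - <<'E'
from h import *
t=robot.capture("top");s=robot.capture("scene");
T=cv2.resize(t[160:235,300:365],None,fx=6,fy=6,interpolation=2);S=cv2.resize(s[150:225,290:355],None,fx=6,fy=6,interpolation=2)
T=np.clip(T.astype(float)*1.6+20,0,255).astype(np.uint8)
S=np.clip(S.astype(float)*1.6+20,0,255).astype(np.uint8)
cv2.imwrite("pics/c.png",np.hstack([T,S])[:,:,::-1])
P=[[.1507,.606,.2021-.014],[.1507,.606,.202]]
print(proj("scene",P))
z=cv2.imread("pics/scene0.png")[20:145,60:150];cv2.imwrite("pics/d.png",cv2.resize(np.clip(z.astype(float)*1.6+20,0,255).astype(np.uint8),None,fx=4.5,fy=4.5))
E
```

```text
[[108.31916236 142.24579919]
 [107.75251772 138.5242991 ]]
```

View pics/c.png

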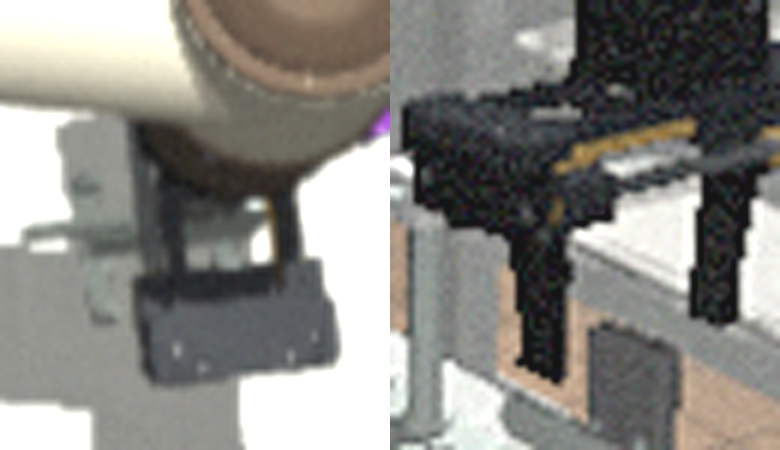

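View pics/d.png

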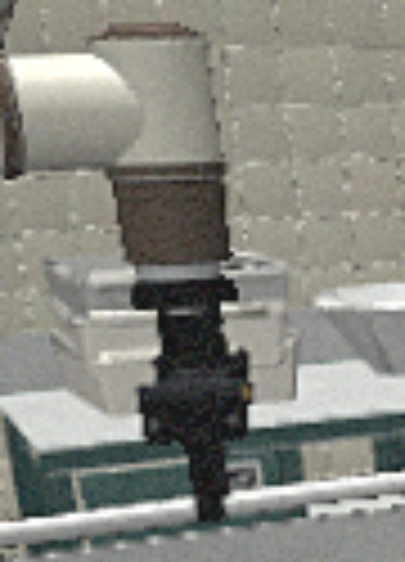

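```bash
python3 - <<'E'
from h import *
np.set_printoptions(precision=4,suppress=True)
for uv in [(290+155/6,150+378/6),(290+325/6,150+322/6)]:
  o,d=ray("scene",uv)
  for y in (-.27,-.246,-.22,-.2): print(y,o+d*(y-o[1])/d[1])
# body: corner nearest bottom in scene c(545-390,225)?, top c (155,380),(335,355)
for t in [(155,380),(335,355),(135,285),(322,262)]:
  for z in(.2,.23,.26): print(t,z,onz("top",(300+t[0]/6,160+t[1]/6),z))
E
```

```text
-0.27 [ 0.4295 -0.27    0.1605]
-0.246 [ 0.4486 -0.246   0.147 ]
-0.22 [ 0.4693 -0.22    0.1325]
-0.2 [ 0.4852 -0.2     0.1213]
-0.27 [ 0.5163 -0.27    0.1643]
-0.246 [ 0.5384 -0.246   0.151 ]
-0.22 [ 0.5623 -0.22    0.1366]
-0.2 [ 0.5807 -0.2     0.1255]
(155, 380) 0.2 [ 0.4048 -0.2176  0.2   ]
(155, 380) 0.23 [ 0.4019 -0.214   0.23  ]
(155, 380) 0.26 [ 0.399  -0.2104  0.26  ]
(335, 355) 0.2 [ 0.4138 -0.2938  0.2   ]
(335, 355) 0.23 [ 0.4106 -0.2878  0.23  ]
(335, 355) 0.26 [ 0.4074 -0.2818  0.26  ]
(135, 285) 0.2 [ 0.445  -0.2106  0.2   ]
(135, 285) 0.23 [ 0.4408 -0.2072  0.23  ]
(135, 285) 0.26 [ 0.4367 -0.2038  0.26  ]
(322, 262) 0.2 [ 0.4532 -0.29    0.2   ]
(322, 262) 0.23 [ 0.4488 -0.2841  0.23  ]
(322, 262) 0.26 [ 0.4444 -0.2782  0.26  ]
```

Emit:
apply_moves(
  increments="0 0 0.004 0; 0 0 0.004 0; 0 0 0.004 0; 0 0 0.004 0; 0 0 0.002 0; 0 0 0 0; 0 0 0 0; 0 0 0 0; 0 0 0 0; 0 0 0 0",
)

```text
clock: 7.07
tool_pos: [0.492, -0.2429, 0.1078]
ee_rot: [-0.007, -0.041, 0.999, -0.013]
ft_force: [-0.4, -0.1, -0.5]
width: 0.998
```

```bash
python3 w.py .4925 -.243 .1; python3 - <<'E'
from h import *
s=robot.capture("scene")
S=cv2.resize(s[150:250,280:380],None,fx=6,fy=6,interpolation=2)
S=np.clip(S.astype(float)*1.6+20,0,255).astype(np.uint8)
cv2.imwrite("pics/e.png",S[:,:,::-1])
E
```

```text
pos [ 0.49203 -0.24291  0.10776] F [-0.35516 -0.05976 -0.54097] t [ 0.15772 -0.04483 -0.01396] w 0.997760872140855 7.0667
toolz [-0.0126  -0.0261  -0.99958] xang -175.2536629709833
delta tool [-0.00058  0.00006  0.00775] per-unit y [-0.08274  0.99623 -0.0261 ] z [ 0.01472 -0.02497 -0.99958]
```

View pics/e.png

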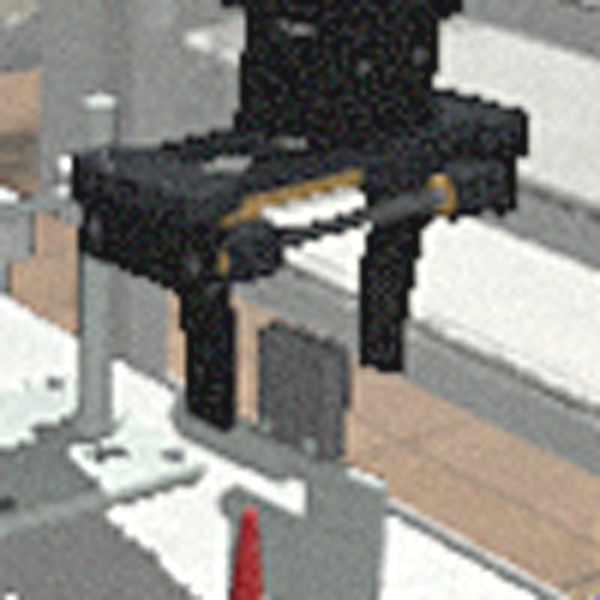

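Emit:
apply_moves(
  increments="0 0 0.004 0; 0 0 0.004 0; 0 0 0.004 0; 0 0 0 0; 0 0 0 0; 0 0 0 0; 0 0 0 0; 0 0 0 0; 0 0 0 0; 0 0 0 0",
)

```text
clock: 7.95
tool_pos: [0.4921, -0.2433, 0.0947]
ee_rot: [-0.006, -0.042, 0.999, -0.013]
ft_force: [0.6, 0.2, 1.2]
width: 1.001
```

```bash
python3 w.py .4925 -.243 .1; python3 - <<'E'
from h import *
s=robot.capture("scene")
S=cv2.resize(s[150:250,280:380],None,fx=6,fy=6,interpolation=2)
S=np.clip(S.astype(float)*1.6+20,0,255).astype(np.uint8)
cv2.imwrite("pics/f.png",S[:,:,::-1])
E
```

```text
pos [ 0.4921  -0.24329  0.09473] F [0.60398 0.22754 1.19362] t [ 0.09491 -0.06366 -0.00341] w 1.0014273401289784 7.95
toolz [-0.01189 -0.02625 -0.99958] xang -175.2491288803925
delta tool [-0.00035  0.00012 -0.00528] per-unit y [-0.08282  0.99622 -0.02625] z [ 0.01403 -0.02517 -0.99958]
```

View pics/f.png

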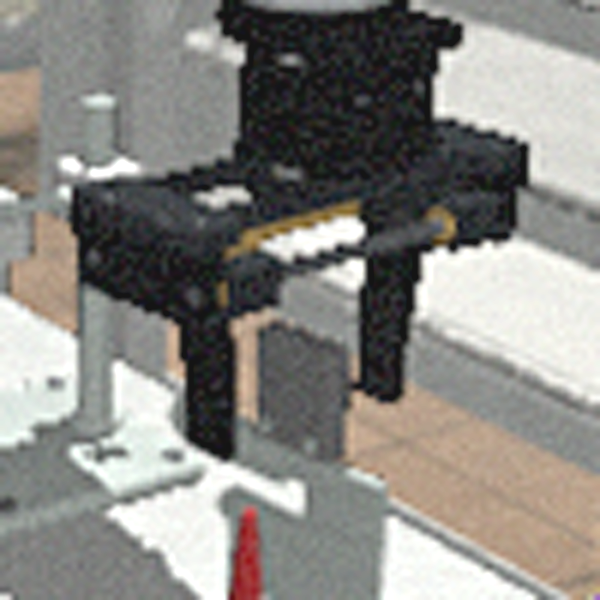

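Emit:
apply_moves(
  increments="0 0 0 0; 0 0 0 0; 0 0 0 0; 0 0 0 0; 0 0 0 0; 0 0 0 0; 0 0 0 0; 0 0 0 0; 0 0 0 0; 0 0 0 0",
  gripper=255,
  grip_force=35,
)

```text
clock: 8.83
tool_pos: [0.4922, -0.2433, 0.095]
ee_rot: [-0.006, -0.042, 0.999, -0.013]
ft_force: [-0.8, 0.0, 0.6]
width: 0.327
```

```bash
python3 w.py .4925 -.243 .1
```

```text
pos [ 0.49223 -0.24332  0.09503] F [-0.79109  0.03129  0.56227] t [ 0.16932 -0.08919 -0.01105] w 0.32678736591209384 8.8333
toolz [-0.0113  -0.02635 -0.99959] xang -175.24876912183586
delta tool [-0.00023  0.00017 -0.00498] per-unit y [-0.08282  0.99622 -0.02635] z [ 0.01345 -0.02532 -0.99959]
```

Still closing (0.33 → 0.16 expected for 14 mm).

Emit:
apply_moves(
  increments="0 0 0 0; 0 0 0 0; 0 0 0 0; 0 0 0 0; 0 0 0 0; 0 0 0 0; 0 0 0 0; 0 0 0 0; 0 0 0 0; 0 0 0 0",
)

```text
clock: 9.67
tool_pos: [0.4927, -0.2433, 0.0952]
ee_rot: [-0.006, -0.042, 0.999, -0.013]
ft_force: [-0.4, 0.5, -0.2]
width: 0.162
```

```bash
python3 w.py .4925 -.243 .1
```

```text
pos [ 0.49268 -0.24327  0.0952 ] F [-0.35874  0.48483 -0.19134] t [ 0.18905 -0.18399  0.07321] w 0.16173677948263904 9.6667
toolz [-0.01016 -0.02641 -0.9996 ] xang -175.24023342859425
delta tool [ 0.00022  0.00017 -0.0048 ] per-unit y [-0.08297  0.9962  -0.02641] z [ 0.01232 -0.02547 -0.9996 ]
```

Emit:
apply_moves(
  increments="0 0 -0.004 0; 0 0 -0.008 0; 0 0 -0.01 0; 0 0 -0.01 0; 0 0 -0.01 0; 0 0 -0.01 0; 0 0 -0.01 0; 0 0 -0.01 0; 0 0 -0.008 0; 0 0 0 0",
)

```text
clock: 10.5
tool_pos: [0.4887, -0.2397, 0.1781]
ee_rot: [-0.012, -0.04, 0.999, -0.01]
ft_force: [0.1, 0.2, -2.8]
width: 0.159
```

```bash
python3 w.py .462 -.09 .18; python3 - <<'E'
from h import *
s=robot.capture("scene");t=robot.capture("top")
f=lambda s:np.clip(cv2.resize(s,None,fx=4,fy=4,interpolation=2).astype(float)*1.6+20,0,255).astype(np.uint8)
cv2.imwrite("pics/g.png",np.hstack([f(s[130:260,250:350]),f(t[130:260,240:340])])[:,:,::-1])
E
```

```text
pos [ 0.48868 -0.23966  0.17808] F [ 0.05528  0.18766 -2.76047] t [ 0.11297 -0.17634  0.02233] w 0.15914754004336173 10.5
toolz [-0.02234 -0.02166 -0.99952] xang -175.3953444343008
delta tool [ 0.01463  0.15125 -0.00456] per-unit y [-0.08026  0.99654 -0.02166] z [ 0.02401 -0.01979 -0.99952]
```

View pics/g.png

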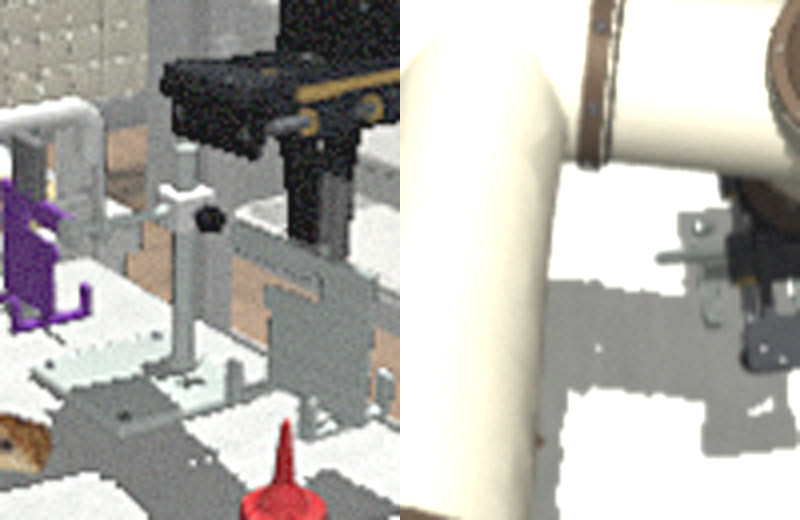

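Emit:
apply_moves(
  increments="0.001 0.008 -0.001 0.5; 0.001 0.012 -0.001 0.5; 0.001 0.013 -0.001 0.5; 0.001 0.013 -0.001 0.5; 0.001 0.013 -0.001 0.5; 0.001 0.013 -0.001 0.5; 0.001 0.013 -0.001 0.5; 0.001 0.013 -0.001 0.5; 0.001 0.013 -0.001 0.5; 0.001 0.01 0 0.2",
)

```text
clock: 11.43
tool_pos: [0.4651, -0.1104, 0.1753]
ee_rot: [-0.022, 0.008, 1.0, -0.008]
ft_force: [0.1, -0.9, -2.4]
width: 0.159
```

Emit:
apply_moves(
  increments="0 0 0 0; 0 0 0 0; 0 0 0 0; 0 0 0 0; 0 0 0 0; 0 0 0 0; 0 0 0 0; 0 0 0 0; 0 0 0 0; 0 0 0 0",
)

```text
clock: 12.27
tool_pos: [0.4626, -0.1097, 0.1729]
ee_rot: [-0.025, 0.008, 1.0, -0.008]
ft_force: [0.3, -0.9, -2.1]
width: 0.155
```

```bash
python3 w.py .462 -.074 .18; python3 - <<'E'
from h import *
s=robot.capture("scene");t=robot.capture("top")
f=lambda s:np.clip(cv2.resize(s,None,fx=4,fy=4,interpolation=2).astype(float)*1.6+20,0,255).astype(np.uint8)
cv2.imwrite("pics/g2.png",np.hstack([f(s[130:260,230:330]),f(t[130:260,220:320])])[:,:,::-1])
E
```

```text
pos [ 0.46258 -0.10972  0.17291] F [ 0.31082 -0.87776 -2.14447] t [ 0.14858 -0.24702 -0.0577 ] w 0.15467052312805382 12.2667
toolz [-0.04995 -0.01622 -0.99862] xang 179.02839243604936
delta tool [ 0.00154  0.03558 -0.00764] per-unit y [ 0.01694  0.99972 -0.01622] z [ 0.04968 -0.01705 -0.99862]
```

View pics/g2.png

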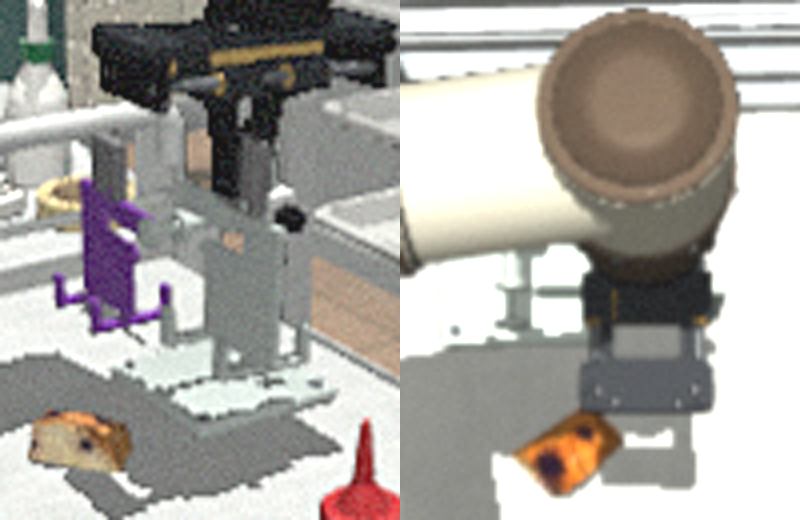

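Emit:
apply_moves(
  increments="0 0.004 -0.0015 -0.5; 0 0.004 -0.0015 -0.5; 0 0.004 -0.0015 0; 0 0.004 -0.001 0; 0 0.004 -0.001 0; 0 0.004 -0.001 0; 0 0.004 0 0; 0 0.003 0 0; 0 0.001 0 0; 0 0 0 0",
)

```text
clock: 13.2
tool_pos: [0.4633, -0.0732, 0.1811]
ee_rot: [-0.024, -0.002, 1.0, -0.008]
ft_force: [-0.1, 0.2, -2.5]
width: 0.157
```

```bash
python3 w.py .463 -.074 .178
```

```text
pos [ 0.46326 -0.0732   0.1811 ] F [-0.10462  0.20163 -2.54828] t [ 0.12696 -0.19228  0.01259] w 0.1567145285234226 13.2
toolz [-0.04872 -0.01589 -0.99869] xang -179.76948563222263
delta tool [ 0.00011 -0.00075  0.00312] per-unit y [-0.00402  0.99987 -0.01589] z [ 0.04879 -0.01567 -0.99869]
```

Emit:
apply_moves(
  increments="0 0 0.001 0; 0 0 0.001 0; 0 0 0.001 0; 0 0 0.001 0; 0 0 0.001 0; 0 0 0.001 0; 0 0 0.001 0; 0 0 0.001 0; 0 0 0 0; 0 0 0 0",
)

```text
clock: 14.03
tool_pos: [0.4624, -0.074, 0.1716]
ee_rot: [-0.025, -0.002, 1.0, -0.008]
ft_force: [0.5, -0.3, -2.0]
width: 0.16
```

```bash
python3 w.py .463 -.074 .16; python3 - <<'E'
from h import *
s=robot.capture("scene")
S=cv2.resize(s[150:250,240:340],None,fx=6,fy=6,interpolation=2)
S=np.clip(S.astype(float)*1.6+20,0,255).astype(np.uint8)
cv2.imwrite("pics/k.png",S[:,:,::-1])
E
```

```text
pos [ 0.46241 -0.07402  0.17165] F [ 0.47317 -0.30013 -1.9786 ] t [ 0.11064 -0.1957   0.04395] w 0.16000525019740697 14.0333
toolz [-0.05023 -0.01619 -0.99861] xang -179.84270564536013
delta tool [-0.00118  0.0002   0.0116 ] per-unit y [-0.00274  0.99987 -0.01619] z [ 0.05028 -0.01603 -0.99861]
```

View pics/k.png

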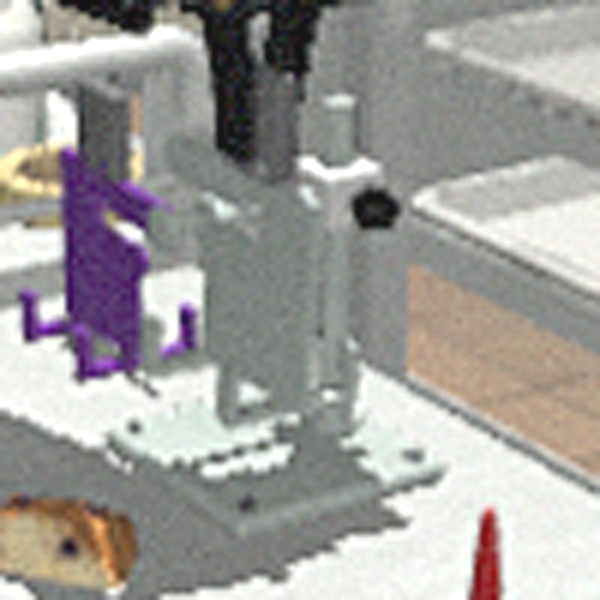

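Emit:
apply_moves(
  increments="-0.0005 0 0.001 0; -0.0005 0 0.001 0; 0 0 0.001 0; 0 0 0.001 0; 0 0 0.001 0; 0 0 0.001 0; 0 0 0 0; 0 0 0 0; 0 0 0 0; 0 0 0 0",
)

```text
clock: 14.92
tool_pos: [0.4633, -0.0741, 0.165]
ee_rot: [-0.025, -0.002, 1.0, -0.008]
ft_force: [-1.6, 0.1, -2.2]
width: 0.152
```

```bash
python3 w.py .463 -.074 .16
```

```text
pos [ 0.4633  -0.07407  0.16505] F [-1.55243  0.05253 -2.17815] t [ 0.14118 -0.18739 -0.01726] w 0.15221295419303507 14.9167
toolz [-0.04995 -0.01617 -0.99862] xang -179.8322355791439
delta tool [0.00005 0.00015 0.00506] per-unit y [-0.00292  0.99986 -0.01617] z [ 0.05    -0.016   -0.99862]
```

Lip underside is now about 0.154. I'll go down in small steps and watch Fz and the torque.

Emit:
apply_moves(
  increments="0 0 0.0007 0; 0 0 0.0007 0; 0 0 0.0007 0; 0 0 0.0007 0; 0 0 0 0; 0 0 0 0; 0 0 0 0; 0 0 0 0; 0 0 0 0; 0 0 0 0",
)

```text
clock: 15.75
tool_pos: [0.4633, -0.0741, 0.1621]
ee_rot: [-0.025, -0.002, 1.0, -0.008]
ft_force: [0.9, 0.0, -2.2]
width: 0.163
```

```bash
python3 w.py .463 -.074 .16
```

```text
pos [ 0.46328 -0.07413  0.1621 ] F [ 0.86002  0.04813 -2.19485] t [ 0.13631 -0.18753  0.01907] w 0.1626074226254077 15.75
toolz [-0.04955 -0.01617 -0.99864] xang -179.833541552434
delta tool [0.00018 0.00017 0.00211] per-unit y [-0.0029   0.99986 -0.01617] z [ 0.0496  -0.01601 -0.99864]
```

Emit:
apply_moves(
  increments="0 0 0.0007 0; 0 0 0.0007 0; 0 0 0.0007 0; 0 0 0.0007 0; 0 0 0 0; 0 0 0 0; 0 0 0 0; 0 0 0 0; 0 0 0 0; 0 0 0 0",
)

```text
clock: 16.58
tool_pos: [0.4632, -0.0742, 0.159]
ee_rot: [-0.025, -0.002, 1.0, -0.008]
ft_force: [0.5, 0.2, -3.0]
width: 0.161
```

```bash
python3 w.py .463 -.074 .16
```

```text
pos [ 0.46316 -0.07416  0.159  ] F [ 0.47074  0.15621 -2.95494] t [ 0.14228 -0.25652 -0.03138] w 0.16052073054884736 16.5833
toolz [-0.04953 -0.01618 -0.99864] xang -179.83139931448858
delta tool [ 0.0002   0.00015 -0.00099] per-unit y [-0.00294  0.99986 -0.01618] z [ 0.04958 -0.01601 -0.99864]
```

Emit:
apply_moves(
  increments="0 0 0.0006 0; 0 0 0.0006 0; 0 0 0.0006 0; 0 0 0.0006 0; 0 0 0 0; 0 0 0 0; 0 0 0 0; 0 0 0 0; 0 0 0 0; 0 0 0 0",
)

```text
clock: 17.42
tool_pos: [0.463, -0.0742, 0.1564]
ee_rot: [-0.025, -0.002, 1.0, -0.008]
ft_force: [0.7, -0.7, -3.3]
width: 0.156
```

```bash
python3 w.py .463 -.074 .16
```

```text
pos [ 0.46303 -0.07423  0.15637] F [ 0.65132 -0.65559 -3.34447] t [ 0.16856 -0.18141  0.01406] w 0.1564209991919672 17.4167
toolz [-0.04947 -0.01617 -0.99864] xang -179.83381628403532
delta tool [ 0.00021  0.00017 -0.00363] per-unit y [-0.0029   0.99987 -0.01617] z [ 0.04952 -0.01601 -0.99864]
```

Emit:
apply_moves(
  increments="0 0 0.0006 0; 0 0 0.0006 0; 0 0 0.0006 0; 0 0 0.0006 0; 0 0 0 0; 0 0 0 0; 0 0 0 0; 0 0 0 0; 0 0 0 0; 0 0 0 0",
)

```text
clock: 18.25
tool_pos: [0.4632, -0.0743, 0.1545]
ee_rot: [-0.024, -0.002, 1.0, -0.008]
ft_force: [-0.0, 0.4, -1.6]
width: 0.161
```

```bash
python3 w.py .463 -.074 .16; python3 - <<'E'
from h import *
s=robot.capture("scene")
S=cv2.resize(s[165:225,250:320],None,fx=9,fy=9,interpolation=2)
S=np.clip(S.astype(float)*1.6+20,0,255).astype(np.uint8)
cv2.imwrite("pics/k2.png",S[:,:,::-1])
E
```

```text
pos [ 0.46318 -0.07428  0.15448] F [-0.03163  0.37707 -1.55321] t [ 0.20812 -0.11078  0.0141 ] w 0.16113627398410088 18.25
toolz [-0.04854 -0.01629 -0.99869] xang -179.80815358993175
delta tool [ 0.00045  0.0002  -0.00551] per-unit y [-0.00334  0.99986 -0.01629] z [ 0.0486  -0.01611 -0.99869]
```

View pics/k2.png

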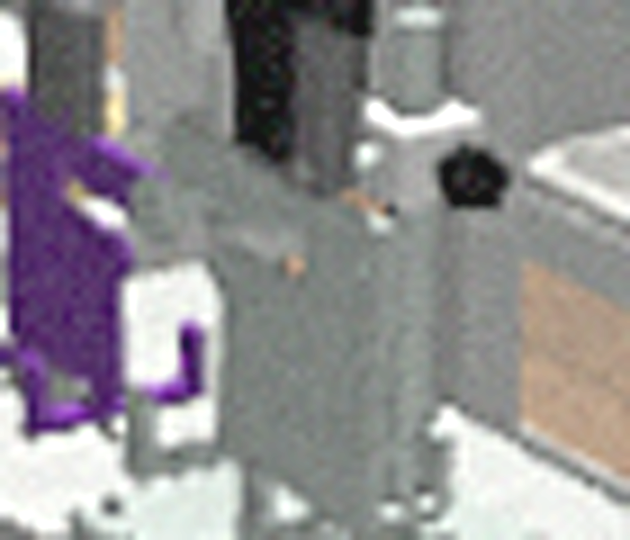

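Emit:
apply_moves(
  increments="0 0 0.0006 0; 0 0 0.0006 0; 0 0 0 0; 0 0 0 0; 0 0 0 0; 0 0 0 0; 0 0 0 0; 0 0 0 0; 0 0 0 0; 0 0 0 0",
)

```text
clock: 19.13
tool_pos: [0.4633, -0.0743, 0.1543]
ee_rot: [-0.024, -0.002, 1.0, -0.008]
ft_force: [-0.4, 0.6, -0.1]
width: 0.158
```

```bash
python3 w.py .463 -.074 .16
```

```text
pos [ 0.46327 -0.07431  0.15427] F [-0.44517  0.55772 -0.05352] t [0.35518 0.12062 0.08956] w 0.15768313067285206 19.1333
toolz [-0.04786 -0.01646 -0.99872] xang -179.76718929881756
delta tool [ 0.00054  0.00022 -0.00571] per-unit y [-0.00406  0.99986 -0.01646] z [ 0.04793 -0.01625 -0.99872]
```

Emit:
apply_moves(
  increments="0 0 -0.0007 0; 0 0 -0.0007 0; 0 0 -0.0007 0; 0 0 0 0; 0 0 0 0; 0 0 0 0; 0 0 0 0; 0 0 0 0; 0 0 0 0; 0 0 0 0",
)

```text
clock: 19.97
tool_pos: [0.463, -0.0743, 0.1547]
ee_rot: [-0.025, -0.002, 1.0, -0.008]
ft_force: [0.5, -0.2, -1.8]
width: 0.156
```

```bash
python3 w.py .463 -.074 .1565
```

```text
pos [ 0.46297 -0.07429  0.15471] F [ 0.51529 -0.18276 -1.77565] t [ 0.16965 -0.14224  0.01967] w 0.15579342717885084 19.9667
toolz [-0.0495  -0.01621 -0.99864] xang -179.8349766253692
delta tool [ 0.00006  0.00026 -0.00179] per-unit y [-0.00288  0.99986 -0.01621] z [ 0.04955 -0.01605 -0.99864]
```

Emit:
apply_moves(
  increments="0 0 -0.0007 0; 0 0 -0.0007 0; 0 0 -0.0007 0; 0 0 0 0; 0 0 0 0; 0 0 0 0; 0 0 0 0; 0 0 0 0; 0 0 0 0; 0 0 0 0",
)

```text
clock: 20.8
tool_pos: [0.4631, -0.0742, 0.1572]
ee_rot: [-0.025, -0.002, 1.0, -0.008]
ft_force: [0.1, 0.8, -3.2]
width: 0.162
```

```bash
python3 w.py .463 -.074 .1565
```

```text
pos [ 0.46312 -0.07421  0.15715] F [ 0.09382  0.80198 -3.22468] t [ 0.1184  -0.15879 -0.05237] w 0.1623730280078933 20.8
toolz [-0.04923 -0.01617 -0.99866] xang -179.83207536523764
delta tool [0.00009 0.00022 0.00066] per-unit y [-0.00293  0.99987 -0.01617] z [ 0.04928 -0.016   -0.99866]
```

Emit:
apply_moves(
  increments="0 0.002 0.0003 0; 0 0.002 0.0002 0; 0 0.002 0 0; 0 0.002 0 0; 0 0.002 0 0; 0 0 0 0; 0 0 0 0; 0 0 0 0; 0 0 0 0; 0 0 0 0",
)

```text
clock: 21.63
tool_pos: [0.4631, -0.0628, 0.1564]
ee_rot: [-0.025, -0.002, 1.0, -0.008]
ft_force: [-0.3, 0.1, -2.9]
width: 0.155
```

```bash
python3 w.py .463 -.017 .1565
```

```text
pos [ 0.46307 -0.06283  0.15638] F [-0.34754  0.12183 -2.94201] t [ 0.17805 -0.17973  0.00502] w 0.1554626274114959 21.6333
toolz [-0.04927 -0.01616 -0.99865] xang -179.79993384261388
delta tool [-0.00008  0.04583 -0.00086] per-unit y [-0.00349  0.99986 -0.01616] z [ 0.04933 -0.01597 -0.99865]
```

Emit:
apply_moves(
  increments="0 0.002 0 0; 0 0.002 -0.0001 0; 0 0.002 0 0; 0 0.002 -0.0001 0; 0 0.002 0 0; 0 0.002 -0.0001 0; 0 0 0 0; 0 0 0 0; 0 0 0 0; 0 0 0 0",
)

```text
clock: 22.47
tool_pos: [0.463, -0.0495, 0.1565]
ee_rot: [-0.025, -0.002, 1.0, -0.008]
ft_force: [-0.5, 0.6, -2.4]
width: 0.161
```

```bash
python3 w.py .463 -.017 .1565
```

```text
pos [ 0.46302 -0.04949  0.15653] F [-0.48428  0.55363 -2.40362] t [ 0.12045 -0.17493 -0.02765] w 0.16148070582704754 22.4667
toolz [-0.04925 -0.01619 -0.99866] xang -179.79604291684336
delta tool [-0.0001   0.03248 -0.00049] per-unit y [-0.00356  0.99986 -0.01619] z [ 0.04932 -0.01599 -0.99866]
```

No resistance so far and z is steady. I'll keep sliding.

Emit:
apply_moves(
  increments="0 0.002 0 0; 0 0.002 -0.0001 0; 0 0.002 0 0; 0 0.002 -0.0001 0; 0 0.002 0 0; 0 0.002 -0.0001 0; 0 0 0 0; 0 0 0 0; 0 0 0 0; 0 0 0 0",
)

```text
clock: 23.3
tool_pos: [0.463, -0.0361, 0.1567]
ee_rot: [-0.025, -0.002, 1.0, -0.008]
ft_force: [0.3, -0.1, -2.7]
width: 0.157
```

```bash
python3 w.py .463 -.017 .1565; python3 - <<'E'
from h import *
s=robot.capture("scene");t=robot.capture("top")
f=lambda s:np.clip(cv2.resize(s,None,fx=6,fy=6,interpolation=2).astype(float)*1.6+20,0,255).astype(np.uint8)
cv2.imwrite("pics/m.png",np.hstack([f(s[150:245,245:310]),f(t[140:235,220:285])])[:,:,::-1])
E
```

```text
pos [ 0.46302 -0.03613  0.15665] F [ 0.28446 -0.14918 -2.67035] t [ 0.10411 -0.19443  0.03643] w 0.15734452115742006 23.3
toolz [-0.04917 -0.0162  -0.99866] xang -179.79285193851598
delta tool [-0.00006  0.01913 -0.00016] per-unit y [-0.00361  0.99986 -0.0162 ] z [ 0.04924 -0.016   -0.99866]
```

View pics/m.png

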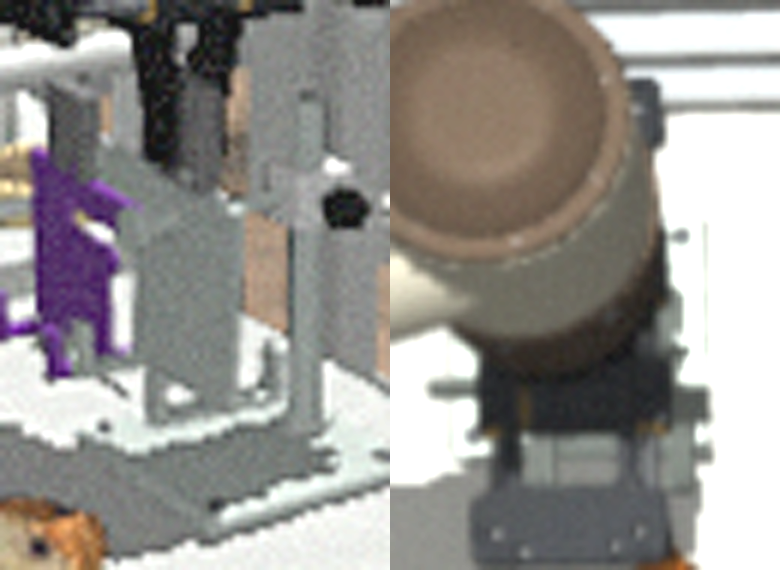

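Emit:
apply_moves(
  increments="0 0.002 0 0; 0 0.002 -0.0001 0; 0 0.002 0 0; 0 0.002 0 0; 0 0.002 0 0; 0 0.002 0 0; 0 0 0 0; 0 0 0 0; 0 0 0 0; 0 0 0 0",
)

```text
clock: 24.23
tool_pos: [0.463, -0.0228, 0.1566]
ee_rot: [-0.025, -0.002, 1.0, -0.008]
ft_force: [-0.3, 1.2, -3.4]
width: 0.164
```

```bash
python3 w.py .463 -.017 .1565
```

```text
pos [ 0.46295 -0.0228   0.15656] F [-0.32314  1.2228  -3.40022] t [ 0.12367 -0.20356 -0.03111] w 0.164499607652277 24.2333
toolz [-0.04916 -0.01615 -0.99866] xang -179.7977705960776
delta tool [-0.00007  0.0058  -0.00003] per-unit y [-0.00353  0.99986 -0.01615] z [ 0.04922 -0.01596 -0.99866]
```

Now gentle steps to the end wall, watching Fy.

Emit:
apply_moves(
  increments="0 0.001 0 0; 0 0.001 0 0; 0 0.001 0 0; 0 0.001 0 0; 0 0 0 0; 0 0 0 0; 0 0 0 0; 0 0 0 0; 0 0 0 0; 0 0 0 0",
)

```text
clock: 25.07
tool_pos: [0.4629, -0.0186, 0.1565]
ee_rot: [-0.025, -0.002, 1.0, -0.008]
ft_force: [-0.4, -0.5, -2.5]
width: 0.159
```

```bash
python3 w.py .463 -.017 .1565
```

```text
pos [ 0.46292 -0.01859  0.15647] F [-0.37062 -0.46625 -2.54467] t [ 0.13177 -0.16793 -0.06923] w 0.15910990769339328 25.0667
toolz [-0.04921 -0.01616 -0.99866] xang -179.82094402862717
delta tool [-0.00009  0.00159 -0.00006] per-unit y [-0.00312  0.99986 -0.01616] z [ 0.04927 -0.01599 -0.99866]
```

Emit:
apply_moves(
  increments="0 0.0007 0 0; 0 0.0007 0 0; 0 0.0007 0 0; 0 0 0 0; 0 0 0 0; 0 0 0 0; 0 0 0 0; 0 0 0 0; 0 0 0 0; 0 0 0 0",
)

```text
clock: 25.9
tool_pos: [0.4629, -0.0163, 0.1564]
ee_rot: [-0.025, -0.002, 1.0, -0.008]
ft_force: [-0.3, 0.4, -3.4]
width: 0.16
```

```bash
python3 w.py .463 -.017 .1565
```

```text
pos [ 0.46292 -0.01628  0.15645] F [-0.28409  0.35376 -3.40041] t [ 0.13836 -0.1958   0.00431] w 0.15954668413717255 25.9
toolz [-0.04919 -0.01617 -0.99866] xang -179.82588897364903
delta tool [-0.00008 -0.00072 -0.00005] per-unit y [-0.00304  0.99986 -0.01617] z [ 0.04924 -0.016   -0.99866]
```

Emit:
apply_moves(
  increments="0 0.0007 0 0; 0 0.0007 0 0; 0 0.0007 0 0; 0 0 0 0; 0 0 0 0; 0 0 0 0; 0 0 0 0; 0 0 0 0; 0 0 0 0; 0 0 0 0",
)

```text
clock: 26.73
tool_pos: [0.4628, -0.0145, 0.1564]
ee_rot: [-0.025, -0.002, 1.0, -0.008]
ft_force: [1.2, -0.8, -2.0]
width: 0.157
```

```bash
python3 w.py .463 -.017 .1565
```

```text
pos [ 0.46285 -0.01446  0.15638] F [ 1.21994 -0.76645 -2.04091] t [-0.00881 -0.19324  0.04102] w 0.15726738772171864 26.7333
toolz [-0.04949 -0.01708 -0.99863] xang -179.8251840182065
delta tool [-0.00014 -0.00255 -0.00009] per-unit y [-0.00305  0.99985 -0.01708] z [ 0.04955 -0.01691 -0.99863]
```

Emit:
apply_moves(
  increments="0 0.0006 0 0; 0 0.0006 0 0; 0 0 0 0; 0 0 0 0; 0 0 0 0; 0 0 0 0; 0 0 0 0; 0 0 0 0; 0 0 0 0; 0 0 0 0",
)

```text
clock: 27.57
tool_pos: [0.4628, -0.0143, 0.1564]
ee_rot: [-0.025, -0.002, 1.0, -0.01]
ft_force: [0.4, -2.3, -2.4]
width: 0.16
```

```bash
python3 w.py .463 -.017 .1565
```

```text
pos [ 0.46283 -0.0143   0.15639] F [ 0.43805 -2.30776 -2.35868] t [-0.4961  -0.39257  0.06314] w 0.15975010275491083 27.5667
toolz [-0.04985 -0.01925 -0.99857] xang -179.8147806608645
delta tool [-0.00015 -0.0027  -0.00007] per-unit y [-0.00323  0.99981 -0.01925] z [ 0.04993 -0.01906 -0.99857]
```

Emit:
apply_moves(
  increments="0 -0.0007 0 0; 0 -0.0007 0 0; 0 -0.0007 0 0; 0 0 0 0; 0 0 0 0; 0 0 0 0; 0 0 0 0; 0 0 0 0; 0 0 0 0; 0 0 0 0",
)

```text
clock: 28.4
tool_pos: [0.4629, -0.015, 0.1564]
ee_rot: [-0.025, -0.002, 1.0, -0.008]
ft_force: [-0.1, -0.0, -2.3]
width: 0.157
```

```bash
python3 w.py .463 -.0162 .1565
```

```text
pos [ 0.46291 -0.01498  0.15643] F [-0.0744  -0.01893 -2.25878] t [ 0.12802 -0.13379  0.01905] w 0.15721917437284777 28.4
toolz [-0.04917 -0.01614 -0.99866] xang -179.8312821380313
delta tool [-0.00008 -0.00122 -0.00005] per-unit y [-0.00294  0.99987 -0.01614] z [ 0.04923 -0.01598 -0.99866]
```

Emit:
apply_moves(
  increments="0 -0.0005 0 0; 0 -0.0005 0 0; 0 0 0 0; 0 0 0.001 0; 0 0 0.001 0; 0 0 0.001 0; 0 0 0.001 0; 0 0 0 0; 0 0 0 0; 0 0 0 0",
)

```text
clock: 29.23
tool_pos: [0.4625, -0.0162, 0.1518]
ee_rot: [-0.025, -0.002, 1.0, -0.008]
ft_force: [0.2, -0.2, -2.8]
width: 0.16
```

```bash
python3 w.py .463 -.0165 .149
```

```text
pos [ 0.46253 -0.01622  0.1518 ] F [ 0.15267 -0.15405 -2.80769] t [ 0.10804 -0.22098 -0.08142] w 0.16023033741778045 29.2333
toolz [-0.0497  -0.01626 -0.99863] xang -179.83598341200846
delta tool [-0.00061 -0.00023  0.00277] per-unit y [-0.00286  0.99986 -0.01626] z [ 0.04976 -0.0161  -0.99863]
```

Past the straight-edge height (~0.155) without contact, so the pin is in the notch. Last bit down:

Emit:
apply_moves(
  increments="0 0 0.0007 0; 0 0 0.0007 0; 0 0 0.0007 0; 0 0 0 0; 0 0 0 0; 0 0 0 0; 0 0 0 0; 0 0 0 0; 0 0 0 0; 0 0 0 0",
)

```text
clock: 30.07
tool_pos: [0.4626, -0.0162, 0.1496]
ee_rot: [-0.025, -0.002, 1.0, -0.008]
ft_force: [0.7, -0.7, -2.1]
width: 0.159
```

```bash
python3 w.py .463 -.0165 .149
```

```text
pos [ 0.46258 -0.01622  0.14965] F [ 0.6849  -0.69298 -2.07744] t [ 0.14284 -0.26045 -0.0102 ] w 0.1587091347524767 30.0667
toolz [-0.04927 -0.01619 -0.99865] xang -179.83255114688836
delta tool [-0.00045 -0.00027  0.00063] per-unit y [-0.00292  0.99986 -0.01619] z [ 0.04932 -0.01603 -0.99865]
```

Emit:
apply_moves(
  increments="0 0 0.0006 0; 0 0 0.0006 0; 0 0 0 0; 0 0 0 0; 0 0 0 0; 0 0 0 0; 0 0 0 0; 0 0 0 0; 0 0 0 0; 0 0 0 0",
)

```text
clock: 30.9
tool_pos: [0.4627, -0.0162, 0.149]
ee_rot: [-0.024, -0.002, 1.0, -0.008]
ft_force: [-0.2, 0.6, -1.8]
width: 0.157
```

```bash
python3 w.py .463 -.0165 .149
```

```text
pos [ 0.46272 -0.01622  0.14904] F [-0.18529  0.63331 -1.76656] t [ 0.21513 -0.04672  0.03495] w 0.1569832318034139 30.9
toolz [-0.0486  -0.01628 -0.99869] xang -179.81447249648312
delta tool [-0.00028 -0.00028  0.00003] per-unit y [-0.00323  0.99986 -0.01628] z [ 0.04866 -0.0161  -0.99869]
```

Emit:
apply_moves(
  increments="0 0 0.0006 0; 0 0 0.0006 0; 0 0 0 0; 0 0 0 0; 0 0 0 0; 0 0 0 0; 0 0 0 0; 0 0 0 0; 0 0 0 0; 0 0 0 0",
)

```text
clock: 31.73
tool_pos: [0.4628, -0.0162, 0.1489]
ee_rot: [-0.024, -0.002, 1.0, -0.008]
ft_force: [-0.6, -0.3, 1.0]
width: 0.155
```

```bash
python3 w.py .463 -.0165 .149
```

```text
pos [ 0.46275 -0.01622  0.14893] F [-0.61542 -0.33265  1.00696] t [ 0.23844  0.15007 -0.09069] w 0.15522553546969023 31.7333
toolz [-0.04804 -0.01651 -0.99871] xang -179.78611461746738
delta tool [-0.00024 -0.00028 -0.00008] per-unit y [-0.00373  0.99986 -0.01651] z [ 0.0481  -0.01631 -0.99871]
```

Emit:
apply_moves(
  increments="0 0 0 0; 0 0 0 0; 0 0 0 0; 0 0 0 0; 0 0 0 0; 0 0 0 0; 0 0 0 0; 0 0 0 0; 0 0 0 0; 0 0 0 0",
  gripper=110,
)

```text
clock: 32.57
tool_pos: [0.4646, -0.0162, 0.1493]
ee_rot: [-0.022, -0.002, 1.0, -0.008]
ft_force: [0.0, 0.2, -0.4]
width: 0.565
```

```bash
python3 w.py .463 -.0165 .149; python3 - <<'E'
from h import *
s=robot.capture("scene")
f=lambda s:np.clip(cv2.resize(s,None,fx=6,fy=6,interpolation=2).astype(float)*1.6+20,0,255).astype(np.uint8)
cv2.imwrite("pics/n.png",f(s[140:240,240:340])[:,:,::-1])
E
```

```text
pos [ 0.46461 -0.0162   0.1493 ] F [ 0.02971  0.15546 -0.42913] t [ 0.1094  -0.14432 -0.01832] w 0.5645467191055553 32.5667
toolz [-0.04405 -0.01649 -0.99889] xang -179.7563147186575
delta tool [ 0.0016  -0.00028  0.00038] per-unit y [-0.00425  0.99986 -0.01649] z [ 0.04413 -0.01629 -0.99889]
```

View pics/n.png

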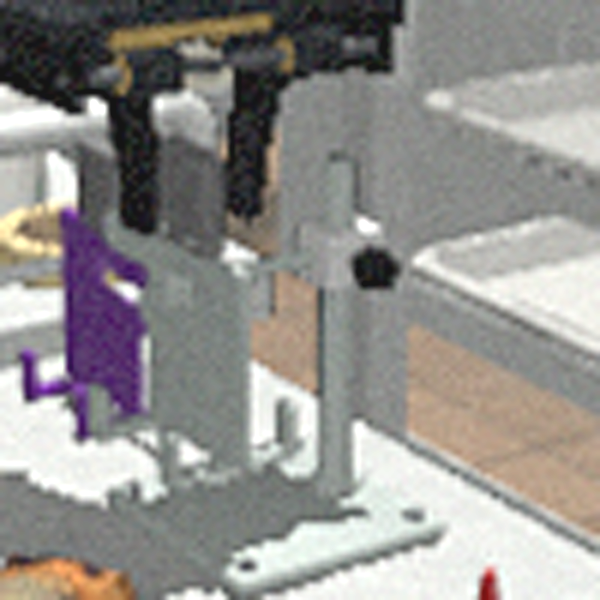

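Emit:
apply_moves(
  increments="0 0 -0.003 0; 0 0 -0.006 0; 0.0005 0 -0.01 0; 0.0005 0 -0.01 0; 0.0005 0 -0.012 0; 0.0005 0 -0.012 0; 0.0005 0 -0.012 0; 0.0005 0 -0.012 0; 0.0005 0 -0.012 0; 0 0 -0.01 0",
)

```text
clock: 33.45
tool_pos: [0.4644, -0.015, 0.255]
ee_rot: [-0.023, -0.002, 1.0, -0.009]
ft_force: [0.7, 0.5, 0.1]
width: 0.568
```

Emit:
apply_moves(
  increments="0.005 -0.01 -0.01 0; 0.01 -0.01 -0.01 0; 0.01 -0.01 -0.01 0; 0.01 -0.01 -0.01 0; 0.01 -0.01 0 0; 0.01 -0.01 0 0; 0.01 -0.01 0 0; 0.01 -0.01 0 0; 0.005 -0.005 0 0; 0 0 0 0",
)

```text
clock: 34.28
tool_pos: [0.382, -0.1046, 0.3064]
ee_rot: [-0.02, -0.003, 1.0, -0.008]
ft_force: [0.6, -0.7, -0.9]
width: 0.565
```

```bash
python3 w.py .463 -.0165 .149; python3 - <<'E'
from h import *
s=robot.capture("scene");t=robot.capture("top")
f=lambda s:np.clip(cv2.resize(s,None,fx=6,fy=6,interpolation=2).astype(float)*1.6+20,0,255).astype(np.uint8)
cv2.imwrite("pics/o.png",np.hstack([f(s[150:245,245:310]),f(t[140:235,220:285])])[:,:,::-1])
E
```

```text
pos [ 0.38196 -0.1046   0.30641] F [ 0.5971  -0.67566 -0.90875] t [ 0.09076 -0.16358  0.03761] w 0.5645426961261505 34.2833
toolz [-0.03913 -0.01631 -0.9991 ] xang -179.6569838671874
delta tool [-0.08768  0.09008  0.15266] per-unit y [-0.00598  0.99985 -0.01631] z [ 0.03923 -0.01607 -0.9991 ]
```

View pics/o.png

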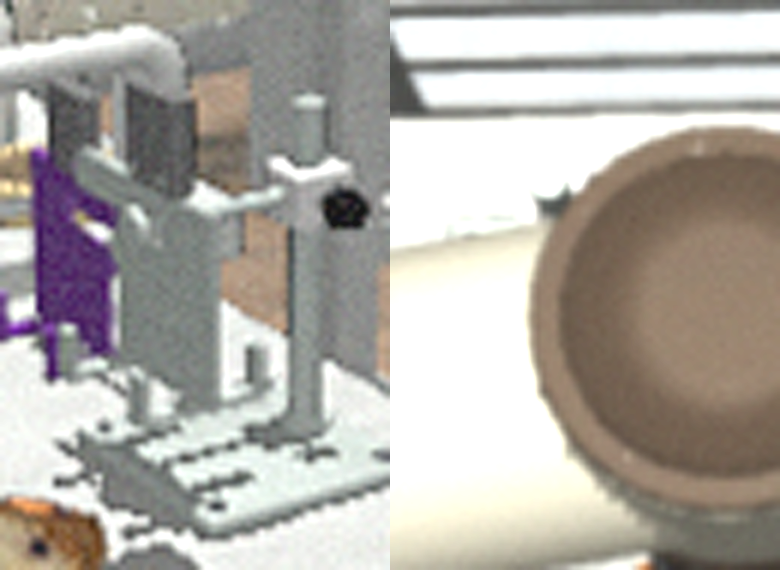

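Emit:
apply_moves(
  increments="0 -0.02 0 0; 0 -0.02 0 0; 0 -0.02 0 0; 0 -0.02 0 0; 0 -0.02 0 0; 0 -0.02 0 0; 0 -0.02 0 0; 0 -0.01 0 0; 0 0 0 0; 0 0 0 0",
)

```text
clock: 35.22
tool_pos: [0.3901, -0.2581, 0.3044]
ee_rot: [-0.022, -0.008, 1.0, -0.007]
ft_force: [-0.3, -0.0, -0.7]
width: 0.572
```

```bash
python3 - <<'E'
from h import *
s=robot.capture("scene");t=robot.capture("top")
f=lambda s:np.clip(cv2.resize(s,None,fx=6,fy=6,interpolation=2).astype(float)*1.2,0,255).astype(np.uint8)
cv2.imwrite("pics/p.png",np.hstack([f(s[150:245,245:310]),f(t[140:235,220:285])])[:,:,::-1])
cv2.imwrite("pics/p_s.png",s[:,:,::-1]);cv2.imwrite("pics/p_t.png",t[:,:,::-1])
E
```

```text
(no output)
```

View pics/p.png

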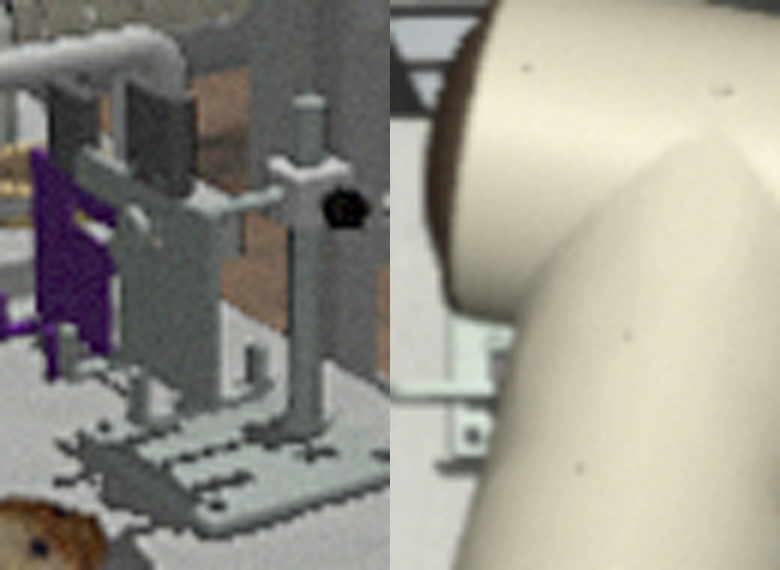

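View pics/p_t.png

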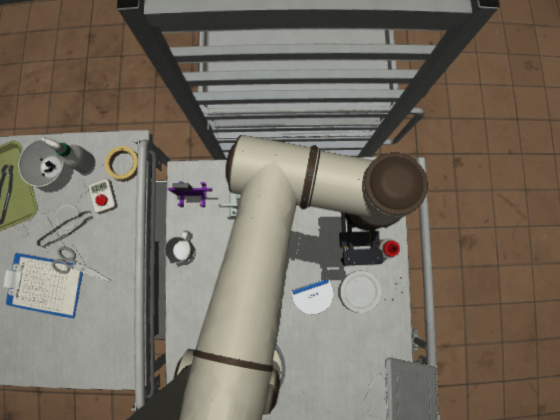

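```bash
python3 - <<'E'
from h import *
for th in(0,.1,-.1):
  c=np.array([.4616,-.0166,.1436])
  ex=np.array([np.cos(th),np.sin(th),0]);ey=np.array([-np.sin(th),np.cos(th),0])
  print(th,*[((proj("scene",c+ex*x+ey*y+np.array([0,0,z]))[0]-[245,150])*6).round() for x,y,z in[(-.007,-.022,.064),(-.007,.022,.064),(.007,-.022,.064),(-.003,-.048,-.09),(-.003,-.048,0.0),(0,.076,0)]])
import cv2
a=cv2.imread("pics/p_s.png").astype(int);b=robot.capture("scene")[:,:,::-1].astype(int)
print("diff",np.abs(a-b)[155:235,250:300].max())
E
```

```text
0 [162. 102.] [112.  79.] [188.  97.] [201. 425.] [200. 248.] [ 71. 173.]
0.1 [167. 101.] [109.  80.] [191.  96.] [210. 423.] [209. 246.] [ 58. 176.]
-0.1 [157. 102.] [116.  77.] [184.  98.] [192. 427.] [191. 249.] [ 84. 171.]
diff 25
```

```bash
python3 - <<'E'
from h import *
s=robot.capture("scene")
cv2.imwrite("pics/q.png",np.clip(cv2.resize(s[160:225,255:300],None,fx=9,fy=9,interpolation=2).astype(float)*1.8,0,255).astype(np.uint8)[:,:,::-1])
for P in [(.4456,-.0166,.1386),(.4516,-.0166,.1386),(.4716,-.0166,.1386)]: print(((proj("scene",P)[0]-[255,160])*9).round())
E
```

```text
[ 94. 259.]
[110. 256.]
[163. 244.]
```

View pics/q.png

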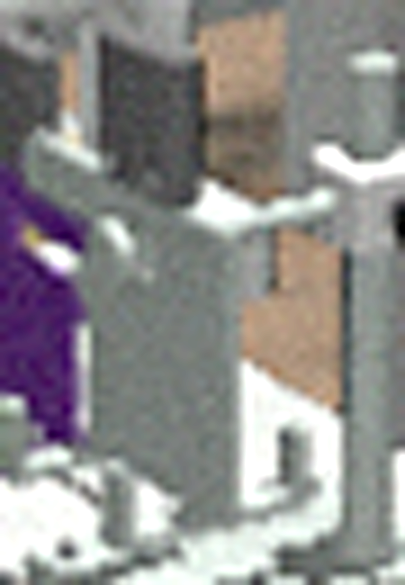

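```bash
python3 -c "
from bench import robot
print(robot.observe()['clock'],robot.hand_in())"
```

```text
the job is handed in; nothing more can be done
35.4167 None
```

I picked up the steel hook plate by its grip, hung it on the pin and handed the job in at about 35 s.

- **Finding the pin:** I lowered the lip until it touched the pin, with under 4 N of contact. That puts the pin axis at about 139 mm. The camera gave 139 to 147 mm.
- **Hanging:** I raised the plate about 2 mm and slid it along the slot with no resistance. The end wall showed as about 2.3 N sideways. I backed off about 2 mm and let the plate down. It met the pin about 6 mm lower than the lip had, which matches the notch depth. Then I opened the jaws and moved the arm clear.

**Last checks:**
- The scene pictures taken after release look the same, with the plate upright and still. A pixel comparison showed only noise-level differences.
- The arm touched nothing. The bystanders look undisturbed where the pictures show them; the cake was last seen only at the edge of a scene crop.

**What disagreed:**
- **Fingertip height:** in the pictures the fingertips sat about 34 mm higher than the reported tool position and tip length imply. I set the grasp height from the pictures and took later heights relative to the grasp.
- **Tool lean:** the tool drifted to about a 3° lean while carrying the plate.
- **Plate position:** the hanging plate looks turned several degrees and sits a few millimetres towards the collar. The last clear top view was blocked by the arm, so I judged this from the scene camera only.

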